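# Snap the grease coupler onto the bearing's nipple and hold it pressed

## Robot

A 6-joint arm with a two-finger parallel gripper is mounted at the origin on the work surface. World frame = base frame: x ahead of the robot, y to its left, z up, the work surface at z = 0. Lengths are in mm, angles in rad, forces in N, time in s.
With the tool pointing down it reaches from about 300 to 775 mm from the base axis. Payload 14.6 kg.
Tool frame: the origin (TCP) lies midway between the tips of the shut fingers; the grasp point (between the pads) lies behind it (manip.grip_depth is the z of the grasp point in the tool frame, in mm); z points along the fingers, y is the line along which they close (so a half turn about z gives the same grasp; the last joint's range is limited). The gripper opens to 94 mm and grips with 3 to 60 N. Pads are 16 mm wide; open, the fingers measure 119 mm over their backs; the gripper's body (75 mm by 177 mm) begins 78 mm behind the grasp point.
Start: joints at [-1.329, 0.3, 1.521, -0, 1.321, -0.067], TCP at [167.147, -523.976, 205.446] pointing down, gripper open.
Joint ranges: [-3.03, 3.03], [-0.79, 2.21], [0.23, 2.52], [-1.04, 4.18], [0, 3.07], [-2.55, 2.55]. Speed limits (rad/s): [2.22, 2.22, 2.57, 3.14, 3.14, 3.14].

## Interface

Orientations are given as [roll, pitch, yaw] about the fixed x, y, z axes, in that order (R = Rz(yaw) Ry(pitch) Rx(roll)).
In Python, from cell import manip gives the robot as it stands.
- The arm moves only by the shell command python3 nudge.py 'ROWS' [OPENING] [FORCE]. ROWS is a JSON list of rows, 1 to 5 of them, each of 6 numbers: dx, dy, dz in mm, then a rotation vector rx, ry, rz in rad; each row is the pose to reach, as a shift and turn from the pose commanded when the command began, along the tool's axes at that moment; what a row does not reach only later rows make up. A row lasts 1/10 s, in which the tool goes at most 50 mm and 0.15 rad, less where a joint would pass 70% of its speed; a pose out of reach is approached as far as the arm can. OPENING is the finger opening in mm, set as the command begins (- or left out keeps the last). The fingers move at their own pace and stop on an object; FORCE is the grip in N (left out, the last holds). Time passes only in rows, so rows that do not move let the fingers close. It prints the time, the measured TCP pose, the force, the opening and the grip force at its end.
- manip.read_state(): the state, without advancing time (a new reading comes with each control period).
- manip.camera(name): name is "scene" or "top" or "wrist"; returns (picture, depth): 480x640x3 uint8, red, green, blue; 480x640 float32, mm along the optical axis (not along the pixel's ray), 0 where there is no reading.
- manip.camera_info(name): a dict with "K" (3x3 intrinsics, pixels), "rvec" (rotation vector, rad) and "tvec" (3), from world to camera coordinates, as OpenCV has them; the wrist camera has in their place "mount" (4x4, takes a point from camera to tool coordinates, whose origin is the TCP and whose axes are the flange's). Camera axes: x right, y down, z forward; pixel columns grow to the right and rows downward; lengths in mm; the calibration is good to about 2 mm. A picture is of the moment at which its call begins: read the wrist's pose just before it. camera_info takes no time and is no camera call.
- manip.sign_off(): hands the job in; it is judged then, once.
The state is a dict: "clock": time; "joints": joint angles; "qd": joint speeds; "effort": joint torques, N m; "eef_pos": TCP position; "eef_rot": TCP orientation; "wrist_force": force on the tool from outside, world axes, zero at the start; "moment": the same for the moment, N m; "finger_gap": finger opening in mm; "finger_force": force on a finger pad.
Only numpy, scipy, OpenCV 4.12 (cv2) and the standard library are available. Lean on these libraries where they do the work, as an engineer would, in place of code of your own. Each camera call takes 0.05 s, during which the arm holds its last target. There are 200 camera calls.

## Task

First lift the spray can off the bearing's bed plate, out of the way of the grease nipple, and stand it upright on the round cork mat. Then take the grease coupler from its wooden holder, press it squarely onto the tilted grease nipple until it snaps on, keep pushing until the red spring collar is well past halfway down, and finish while still gripping the coupler and holding the collar down. Leave the hammer, the wrench and the steel dolly block where they lie.

Things in the scene. Friction and masses are not known exactly. Their poses are not given: they have to be found in the camera images.
- bearing: Green pillow-block bearing on a grey bed plate, fixed. Plate 190 x 130 mm (x, y), 18 mm thick; origin at the centre of its underside. The housing (74 mm across, 54 mm along y, top 94 mm above the bench) stands on the +x half; its axis and a steel shaft (25 mm thick, 170 mm long) run along y at x = +45, z = 57 mm. The plate's free part lies to -x, where the nipple leans.
- nipple: Brass button-head grease nipple, fixed on the bearing housing, leaning 30 degrees from vertical towards the bearing's -x side. Origin at its foot on the housing, 88 mm above the bench; +z points outwards along it. Stem 12 mm thick; head 16 mm thick from z = 16 to 26 mm, tapering to 11 mm at its end, z = 30 mm. Greasy, slippery.
- collar (a joint): Travel of the red spring collar, m: 0 = up (released), 0.008 = fully down on its stop. It is a disc 33 mm across and 4 mm thick around the nipple's stem that slides along the nipple towards its foot. Its spring pushes back with 3 N at 0 and 11 N at 0.008.
- collar_top (a point): Centre of the collar's upper face, at z = 12 mm on the nipple's axis with the collar up, 4 mm with it fully down. z points outwards along the nipple. The snapped-on coupler's rim pushes it down: mouth and collar top then lie at the same z.
- coupler: Loose grease coupler, a round tool 114 mm long, about 0.35 kg, standing mouth down in the holder. Origin at the centre of its open mouth; +z along it to its red top. Brass nose 31 mm across up to z = 42 mm. Mouth: a funnel 23 mm wide at the rim, an 18 mm throat 5 mm in, then a 25 mm bore up to z = 36 mm. It goes over the nipple's head, axes in line. Its turn about its own axis does not matter.
- holder: Wooden block fixed to the bench, 85 x 85 mm, 40 mm high, with a round hole 35 mm wide and 34 mm deep (floor 6 mm above the bench) in which the coupler stands. Origin at the centre of its underside.
- can: Loose spray can, blue with a yellow band and a white cap, a straight cylinder 52 mm across and 175 mm high, about 0.3 kg. Origin at the centre of its underside, z up. It starts upright on the free part of the bearing's bed plate (18 mm above the bench), right in front of the nipple.
- mat: Round cork mat fixed on the bench, 150 mm across, 4 mm thick. Origin at the centre of its underside.
- hammer: Hammer lying on the bench, about 260 mm long; origin near its middle. Leave it alone.
- wrench: Steel wrench lying flat on the bench, about 190 mm long; origin near its middle. Leave it alone.
- dolly: Loose steel dolly block, 70 x 50 x 30 mm, origin at the centre of its underside. Leave it alone.
- nipple_head (a point): Middle of the nipple's head, on its axis at z = 20.5 mm from its foot; axes as nipple. Three sprung steel balls stand 2.5 mm out of the head's side here: they make the snap, about 10 N along the axis. The snap is complete when the coupler's mouth is 14 mm from the nipple's foot.
- coupler_grip (a point): Where to grip the coupler: on its axis, 76 mm from the mouth, axes as coupler. The black rubber grip is 28 mm across and runs from 42 to 104 mm from the mouth; above it is the red top, 31 mm across.

How it is judged (in metres and radians):
On the way, in this order (a step that is already met when the one before it is completed fails the run):
1. the can stands released and upright on the cork mat (horizontal distance between can and mat below 0.06 m and height (world z) of can below 0.012 m and angle between can's own z axis and vertical below 0.1 rad and linear speed of can below 0.03 m/s and contact force between the fingers and can below 0.3 N), for 0.2 s.
2. the coupler has snapped squarely onto the nipple (z of coupler in the frame of nipple between 0 and 0.0145 m and x of coupler in the frame of nipple between -0.004 and 0.004 m and y of coupler in the frame of nipple between -0.004 and 0.004 m and angle between the z axis of coupler and the z axis of nipple, either way round below 0.12 rad), for 0.1 s.
At the end, for the whole second after the job is handed in: Can upright (0.1 rad), at rest, released, within 60 mm of the mat's centre. Coupler gripped (over 5 N), at rest, on the nipple: in line within 0.12 rad, mouth centred within 4 mm and under 9 mm from its foot, pressing with over 3 N, collar over 4 mm down (all of step 1 and z of coupler in the frame of nipple between 0 and 0.009 m and x of coupler in the frame of nipple between -0.004 and 0.004 m and y of coupler in the frame of nipple between -0.004 and 0.004 m and angle between the z axis of coupler and the z axis of nipple, either way round below 0.12 rad and value of joint collar above 0.004 m and contact force between coupler and nipple above 3 N and contact force between the fingers and coupler above 5 N and linear speed of coupler below 0.02 m/s); the arm keeps its last pose, push and grip.
It fails at once if hammer is disturbed (moved over 30 mm) (distance of hammer from where it was at the start of the episode above 0.03 m).
It fails at once if wrench is disturbed (moved over 30 mm) (distance of wrench from where it was at the start of the episode above 0.03 m).
It fails at once if dolly is disturbed (moved over 30 mm) (distance of dolly from where it was at the start of the episode above 0.03 m).
It also fails if it takes over 59 s, if anything falls off the work surface, if the arm or the gripper's body presses on something with over 40 N, if the wrist force passes 120 N, or if a joint passes its speed limit or range.

## Working session

There is one attempt and no reset: what is moved stays moved. The work goes in short steps, Python scripts to look and compute and a shell command to move; the robot and the scene stay as the last step left them, time stands still between calls to the robot, and variables do not carry over. Pictures are saved under pics/ and viewed, at most 10 in all, crops included, and the job is handed in when it is done.

```bash
ls; mkdir -p pics
python3 - <<'E'
from cell import manip
import cv2,numpy as np
for n in("scene","top"):
    p,d=manip.camera(n); cv2.imwrite(f"pics/{n}0.png",p[:,:,::-1]); np.save(f"pics/{n}_d.npy",d); np.save(f"pics/{n}_p.npy",p)
    print(n,manip.camera_info(n))
print(manip.grip_depth, manip.camera_info("wrist"))
print(manip.read_state())
E
```

```text
cell.py
nudge.py
pics
scene {'K': array([[446.77920577,   0.        , 319.94893806],
       [  0.        , 446.77920577, 237.98273985],
       [  0.        ,   0.        ,   1.        ]]), 'rvec': array([ 0.91162681,  2.39939053, -1.17077946]), 'tvec': array([ 477.06898017, -185.05961709, 1267.43274582])}
top {'K': array([[580.70923884,   0.        , 329.17170128],
       [  0.        , 580.70923884, 243.37004609],
       [  0.        ,   0.        ,   1.        ]]), 'rvec': array([ 2.1777603 , -2.04054852,  0.20739378]), 'tvec': array([-31.76812821, 626.93647195, 909.86978946])}
-18.8 {'K': array([[347.60445151,   0.        , 324.14165463],
       [  0.        , 347.60445151, 246.67018574],
       [  0.        ,   0.        ,   1.        ]]), 'mount': array([[-2.01914161e-04, -9.65615681e-01, -2.59973684e-01,
         7.64657512e+01],
       [ 9.99999954e-01, -1.35943479e-04, -2.71739031e-04,
        -6.55213684e-01],
       [ 2.27053742e-04, -2.59973726e-01,  9.65615664e-01,
        -1.79212088e+02],
       [ 0.00000000e+00,  0.00000000e+00,  0.00000000e+00,
         1.00000000e+00]])}
{'clock': 0.1, 'joints': array([-1.32862093e+00,  3.00426901e-01,  1.52152009e+00, -3.84797631e-06,
        1.32070219e+00, -6.66024443e-02]), 'qd': array([ 9.92991556e-04, -2.41565828e-03, -4.03210221e-04, -8.86887714e-05,
       -7.76450315e-04,  9.56937065e-04]), 'effort': array([ 1.09152374e-03, -5.32644045e+01, -3.53284514e+01,  7.09357182e-02,
        2.34783848e-02, -8.21177673e-05]), 'eef_pos': array([ 167.07986778, -523.75868782,  204.93637451]), 'eef_rot': array([-3.14053821e+00, -6.65966694e-05,  3.08778765e-01]), 'wrist_force': array([-0.75076972,  0.09993806, -0.3892108 ]), 'moment': array([-0.01002892, -0.00275735, -0.03513115]), 'finger_force': 0.0, 'finger_gap': 94.08280918340061}
```

View pics/scene0.png

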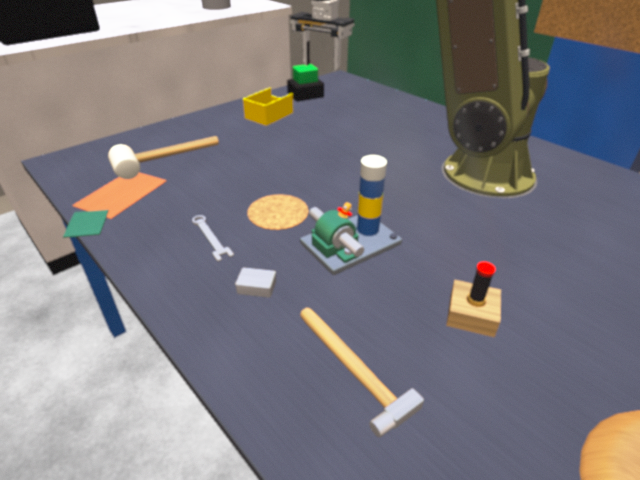

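View pics/top0.png

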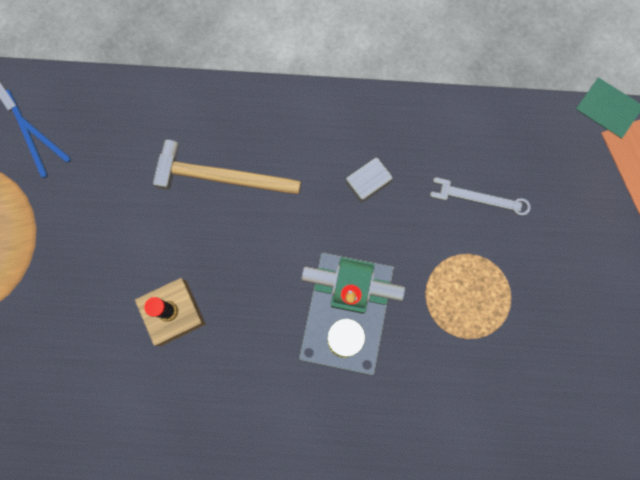

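```bash
cat > h.py <<'E'
import cv2,numpy as np
from cell import manip
from scipy.spatial.transform import Rotation as Rn
def toolT(s=None):
    s=s or manip.read_state(); T=np.eye(4); T[:3,:3]=Rn.from_euler('xyz',s['eef_rot']).as_matrix(); T[:3,3]=s['eef_pos']; return T
def camT(n,s=None):  # camera->world
    i=manip.camera_info(n)
    if n=='wrist': return toolT(s)@i['mount']
    T=np.eye(4);T[:3,:3]=cv2.Rodrigues(i['rvec'])[0];T[:3,3]=i['tvec'];return np.linalg.inv(T)
def cloud(n,d,s=None):
    K=manip.camera_info(n)['K'];v,u=np.mgrid[:480,:640]
    P=np.stack([(u-K[0,2])*d/K[0,0],(v-K[1,2])*d/K[1,1],d],-1);T=camT(n,s)
    W=P@T[:3,:3].T+T[:3,3]; W[d<=0]=np.nan; return W
def hsv(p): return cv2.cvtColor(np.ascontiguousarray(p),cv2.COLOR_RGB2HSV).astype(int)
E
python3 - <<'E'
from h import *
def rep(n,a,W,m):
    q=W[m];q=q[~np.isnan(q[:,0])]
    if len(q)<3: print(n,a,'none');return q
    (c,r)=cv2.minEnclosingCircle(q[:,:2].astype(np.float32))
    print(n,a,len(q),'med',np.median(q,0).round(1),'encl',np.round(c,1),round(r,1),'z5-95',np.percentile(q[:,2],[5,95]).round(1)); return q
for n in("top","scene"):
    d=np.load(f"pics/{n}_d.npy");p=np.load(f"pics/{n}_p.npy");W=cloud(n,d);H=hsv(p);h,s,v=H[...,0],H[...,1],H[...,2]
    box={'top':dict(can=(320,312,372,364),mat=(420,250,516,342),cp=(140,290,182,322),hold=(130,275,206,350),nip=(335,280,368,310),pl=(296,250,398,378)),
     'scene':dict(can=(355,150,390,245),mat=(240,190,312,232),cp=(465,258,500,300),hold=(440,275,505,335),nip=(334,200,356,220),pl=(298,205,404,270))}[n]
    def B(k):
        m=np.zeros((480,640),bool);x0,y0,x1,y1=box[k];m[y0:y1,x0:x1]=1;return m
    z=W[...,2]
    rep(n,'bench',W,(abs(z)<15)&(v<90)&(W[...,0]>300)&(W[...,0]<700)&(abs(W[...,1])<300))
    rep(n,'cantop',W,B('can')&(z>188)&(z<200)&(s<60))
    q=rep(n,'mat',W,B('mat')&(s>90)&(h>8)&(h<25)&(z<12))
    rep(n,'coupler red',W,B('cp')&(s>150)&((h<6)|(h>174)))
    rep(n,'coupler top',W,B('cp')&(s>150)&((h<6)|(h>174))&(z>116))
    q=rep(n,'hold',W,B('hold')&(abs(z-40)<5)&(h>8)&(h<25)&(s>70))
    print(cv2.minAreaRect(q[:,:2].astype(np.float32)))
    rep(n,'nipred',W,B('nip')&(s>150)&((h<6)|(h>174)))
    rep(n,'nipbrass',W,B('nip')&(s>90)&(h>=10)&(h<30))
    q=rep(n,'plate',W,B('pl')&(abs(z-18)<5)&(s<120)); print(cv2.minAreaRect(q[:,:2].astype(np.float32)))
E
```

```text
top bench 142 med [499.4 241.3   5.1] encl [499.6 273.8] 61.7 z5-95 [-1.6 13.8]
top cantop 1079 med [468.3 -25.4 193.2] encl [468.5 -25.5] 26.1 z5-95 [190.6 195.5]
top mat 5570 med [ 562.3 -238.6    3.1] encl [ 563.5 -239.2] 74.9 z5-95 [0.1 6.2]
top coupler red 310 med [499.2 271.6 119.3] encl [502.1 284.4] 27.8 z5-95 [115.5 121.8]
top coupler top 291 med [499.3 272.1 119.4] encl [499.8 272. ] 15.5 z5-95 [117.  121.9]
top hold 1992 med [494.  265.5  39.4] encl [499.2 272.3] 58.3 z5-95 [36.4 42.5]
((499.281494140625, 272.52294921875), (86.56365966796875, 85.85430145263672), 30.178573608398438)
top nipred 190 med [544.5 -30.9 100.1] encl [541.1 -31.3] 15.8 z5-95 [ 89.9 105.9]
top nipbrass 94 med [534.2 -30.2 111.6] encl [541.5 -31. ] 16.9 z5-95 [ 80.5 115.9]
top plate 4361 med [496.3 -12.8  17.3] encl [519.5 -28.8] 112.9 z5-95 [14.3 20.5]
((519.1766967773438, -28.664260864257812), (130.03472900390625, 189.8018341064453), 82.1737289428711)
scene bench 163 med [587.4  27.6   7. ] encl [498.1  77.3] 201.3 z5-95 [ 3.1 10.4]
scene cantop 299 med [476.8 -21.6 194.5] encl [474.3 -24.9] 26.2 z5-95 [189.6 196.1]
scene mat 1676 med [ 571.7 -232.5    4.8] encl [ 566.7 -236.9] 77.0 z5-95 [2.6 6.8]
scene coupler red 250 med [507.3 274.5 120.3] encl [429.4 244.5] 95.0 z5-95 [108.1 122. ]
scene coupler top 193 med [505.2 273.6 120.7] encl [504.3 272.9] 15.4 z5-95 [117.3 122.1]
scene hold 1356 med [515.2 280.7  40.9] encl [503.3 272.5] 60.3 z5-95 [38.2 42.8]
((503.3785400390625, 272.6624450683594), (89.35360717773438, 85.56420135498047), 29.7894229888916)
scene nipred 31 med [546.4 -33.2  99.8] encl [491.8 -70. ] 78.5 z5-95 [  1.2 106.5]
scene nipbrass 97 med [544.  -27.9 104. ] encl [482.8 -88.3] 100.4 z5-95 [  1.7 115.9]
scene plate 1297 med [515.2   8.   18.8] encl [523.9 -27.3] 112.9 z5-95 [15.  21.1]
((524.3950805664062, -27.88745880126953), (131.89480590820312, 190.49008178710938), 82.30419158935547)
```

```bash
cat >> h.py <<'E'
def delta(pos,R=None):
    T=toolT(); d=T[:3,:3].T@(np.array(pos,float)-T[:3,3]); r=np.zeros(3)
    if R is not None: r=Rn.from_matrix(T[:3,:3].T@R).as_rotvec()
    print('delta',d.round(1),'rot',r.round(3),'at',T[:3,3].round(1),'t',round(manip.read_state()['clock'],2))
E
python3 -c "
from h import *
delta([471,-25,240])"
```

```text
delta [ 441.1 -382.8  -34.6] rot [0. 0. 0.] at [ 167.1 -523.8  204.9] t 0.1
```

```bash
python3 nudge.py '[[30,-26,-8],[65,-56,-20],[100,-87,-34],[135,-117,-34],[170,-147,-34]]' 2>&1 | tail -3
python3 nudge.py '[[35,-30,0,0,0,0],[70,-60,0,0,0,0],[105,-91,0,0,0,0],[140,-121,0,0,0,0],[170,-147,0,0,0,0]]' | tail -3; python3 -c "
from h import *
delta([471,-25,240])"
```

```text
connect(sys.argv[1:4])
    ~~~~~~~^^^^^^^^^^^^^^^
ValueError: each row has 6 numbers
wrist_force: [-0.5, -0.3, -0.7]
finger_gap: 94.0
finger_force: 0.0
delta [ 270.  -234.3  -34.6] rot [0. 0. 0.] at [ 285.  -330.3  205.3] t 0.6
```

```bash
python3 nudge.py '[[35,-30,-10,0,0,0],[70,-60,-20,0,0,0],[105,-91,-34,0,0,0],[140,-121,-34,0,0,0],[170,-147,-34,0,0,0]]' | tail -2
python3 nudge.py '[[30,-26,0,0,0,0],[60,-52,0,0,0,0],[85,-74,0,0,0,0],[100,-87,0,0,0,0],[100,-87,0,0,0,0]]' | tail -2
python3 - <<'E'
from h import *
delta([471,-25,240])
s=manip.read_state();p,d=manip.camera('wrist');cv2.imwrite('pics/w1.png',p[:,:,::-1])
W=cloud('wrist',d,s);H=hsv(p);z=W[...,2]
m=(z>186)&(z<200)&(H[...,1]<60)&(abs(W[...,1]+25)<40)&(abs(W[...,0]-471)<40)
q=W[m];print(len(q),np.median(q,0),cv2.minEnclosingCircle(q[:,:2].astype(np.float32)))
m=(abs(z-18)<4)&(abs(W[...,1]+28)<130)&(abs(W[...,0]-520)<130)&(H[...,1]<120);q=W[m];print(len(q),cv2.minAreaRect(q[:,:2].astype(np.float32)))
red=(H[...,1]>150)&((H[...,0]<6)|(H[...,0]>174))&(abs(z-100)<15);q=W[red];print('red',len(q),np.median(q,0) if len(q) else 0)
E
```

```text
finger_gap: 94.0
finger_force: 0.0
finger_gap: 93.9
finger_force: 0.0
delta [ 0.1 -0.6 -1. ] rot [0. 0. 0.] at [471.  -25.6 239. ] t 1.6
4363 [473.2825065  -23.89823562 193.77348937] ((471.4880676269531, -24.45332908630371), 26.170246124267578)
8710 ((522.3171997070312, -27.742706298828125), (130.1836700439453, 190.08103942871094), 82.25546264648438)
red 656 [547.18375729 -26.00112058 102.32735839]
```

View pics/w1.png

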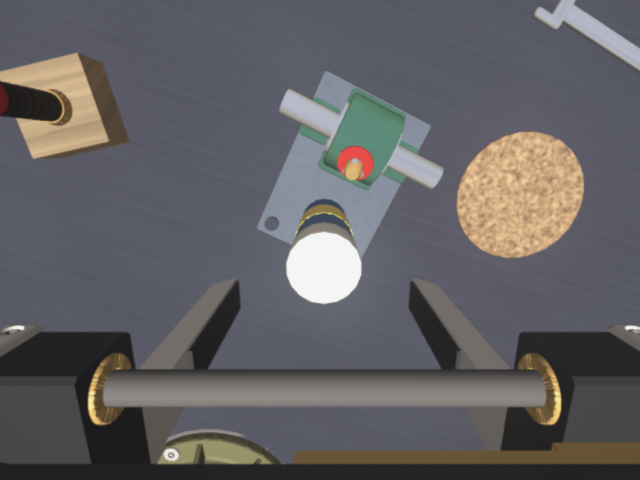

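```bash
python3 nudge.py '[[0,0,30,0,0,0],[0,-1,60,0,0,0],[0,-1,85,0,0,0],[0,-1,100,0,0,0],[0,-1,103,0,0,0]]' | tail -6
python3 nudge.py '[[0,0,0,0,0,0],[0,0,0,0,0,0],[0,0,0,0,0,0],[0,0,0,0,0,0],[0,0,0,0,0,0]]' 40 25| tail -3
python3 nudge.py '[[0,0,0,0,0,0],[0,0,0,0,0,0],[0,0,0,0,0,0],[0,0,0,0,0,0],[0,0,0,0,0,0]]' | tail -6
python3 -c "
from h import *
delta([565,-238,140])"
```

```text
clock: 2.15
eef_pos: [469.0, -27.2, 135.0]
eef_rot: [-3.14, 0.003, 0.308]
wrist_force: [-0.5, 0.2, 0.7]
finger_gap: 94.4
finger_force: 0.0
wrist_force: [0.6, -0.7, 0.3]
finger_gap: 57.2
finger_force: 0.0
clock: 3.15
eef_pos: [470.4, -26.3, 136.6]
eef_rot: [3.142, -0.0, 0.309]
wrist_force: [-0.6, 0.8, 3.7]
finger_gap: 51.8
finger_force: 25.0
delta [ 25.8 230.5  -3.4] rot [0. 0. 0.] at [470.4 -26.3 136.6] t 3.15
```

```bash
python3 nudge.py '[[0,0,-15,0,0,0],[0,0,-40,0,0,0],[0,0,-70,0,0,0],[0,0,-100,0,0,0],[0,0,-115,0,0,0]]' | tail -6
python3 nudge.py '[[2,20,0,0,0,0],[6,50,0,0,0,0],[10,85,0,0,0,0],[13,120,0,0,0,0],[17,150,0,0,0,0]]' | tail -1
python3 nudge.py '[[3,30,0,0,0,0],[6,55,0,0,0,0],[8,70,0,0,0,0],[9,80,0,0,0,0],[9,80,0,0,0,0]]' | tail -3
python3 - <<'E'
from h import *
delta([565,-238,126])
s=manip.read_state();p,d=manip.camera('wrist')
W=cloud('wrist',d,s);H=hsv(p);z=W[...,2]
m=(abs(z-4)<5)&(H[...,1]>90)&(H[...,0]>8)&(H[...,0]<25)&(abs(W[...,1]+238)<90)&(abs(W[...,0]-565)<90);q=W[m];print(len(q),cv2.minEnclosingCircle(q[:,:2].astype(np.float32)),np.median(q[:,2]))
E
```

```text
clock: 3.65
eef_pos: [470.4, -26.4, 253.2]
eef_rot: [3.141, -0.001, 0.309]
wrist_force: [-0.1, -0.0, -5.7]
finger_gap: 51.6
finger_force: 25.0
finger_force: 25.0
wrist_force: [0.1, 1.5, -5.6]
finger_gap: 51.8
finger_force: 25.0
delta [  0.4   0.  124.4] rot [0. 0. 0.] at [ 564.8 -238.2  250.4] t 4.65
7092 ((566.7222900390625, -237.79013061523438), 73.93644714355469) 3.884222903432743
```

```bash
python3 nudge.py '[[0,0,20,0,0,0],[0,0,55,0,0,0],[0,0,90,0,0,0],[0,0,110,0,0,0],[0,0,119,0,0,0]]' | tail -6
python3 nudge.py '[[0,0,1,0,0,0],[0,0,3,0,0,0],[0,0,4,0,0,0],[0,0,6,0,0,0],[0,0,7,0,0,0]]' | tail -6
```

```text
clock: 5.2
eef_pos: [564.0, -236.3, 130.5]
eef_rot: [-3.139, 0.002, 0.31]
wrist_force: [0.9, 0.0, -4.0]
finger_gap: 51.3
finger_force: 25.0
clock: 5.7
eef_pos: [565.0, -237.6, 125.8]
eef_rot: [3.141, -0.0, 0.309]
wrist_force: [-0.5, 0.6, -4.0]
finger_gap: 51.5
finger_force: 25.0
```

```bash
python3 nudge.py '[[0,0,1,0,0,0],[0,0,2,0,0,0],[0,0,3,0,0,0],[0,0,3,0,0,0],[0,0,3,0,0,0]]' | tail -6
```

```text
clock: 6.2
eef_pos: [565.1, -237.6, 122.7]
eef_rot: [3.141, -0.0, 0.309]
wrist_force: [0.0, 1.0, -0.9]
finger_gap: 51.7
finger_force: 25.0
```

```bash
python3 nudge.py '[[0,0,0.5,0,0,0],[0,0,0.5,0,0,0],[0,0,0.5,0,0,0]]' - | tail -3
python3 nudge.py '[[0,0,0,0,0,0],[0,0,0,0,0,0],[0,0,0,0,0,0],[0,0,0,0,0,0],[0,0,0,0,0,0]]' 94 | tail -3
python3 nudge.py '[[0,0,-20,0,0,0],[0,0,-50,0,0,0],[0,0,-85,0,0,0],[0,0,-115,0,0,0],[0,0,-125,0,0,0]]' 94 | tail -3
python3 - <<'E'
from h import *
delta([501.3,272.3,240])
s=manip.read_state();p,d=manip.camera('wrist');cv2.imwrite('pics/w2.png',p[:,:,::-1])
W=cloud('wrist',d,s);H=hsv(p);z=W[...,2]
m=(z>170)&(z<185)&(H[...,1]<60)&(abs(W[...,1]+238)<50)&(abs(W[...,0]-565)<50)
q=W[m];print(len(q),np.median(q,0),cv2.minEnclosingCircle(q[:,:2].astype(np.float32)))
# reachability/joint for final pose not computed
E
```

```text
wrist_force: [-1.7, 2.3, 5.1]
finger_gap: 52.0
finger_force: 25.0
wrist_force: [0.4, -0.2, 1.2]
finger_gap: 88.8
finger_force: 0.0
wrist_force: [0.4, 0.3, -0.5]
finger_gap: 94.0
finger_force: 0.0
delta [  93.8 -505.6    8.9] rot [0. 0. 0.] at [ 565.6 -237.9  250.2] t 7.5
3633 [ 568.1266878  -235.59041071  179.76817603] ((566.4046020507812, -236.2524871826172), 26.274829864501953)
```

```bash
python3 nudge.py '[[6,-30,0,0,0,0],[13,-70,0,0,0,0],[22,-115,0,0,0,0],[30,-160,0,0,0,0],[38,-200,0,0,0,0]]' | tail -1
python3 nudge.py '[[8,-40,0,0,0,0],[15,-80,0,0,0,0],[23,-120,0,0,0,0],[31,-160,0,0,0,0],[38,-200,0,0,0,0]]' | tail -1
python3 nudge.py '[[8,-40,2,0,0,0],[13,-70,4,0,0,0],[16,-90,6,0,0,0],[18,-105,9,0,0,0],[18,-105,9,0,0,0]]' | tail -1
python3 - <<'E'
from h import *
s=manip.read_state();p,d=manip.camera('wrist');cv2.imwrite('pics/w3.png',p[:,:,::-1])
W=cloud('wrist',d,s);H=hsv(p);z=W[...,2]
red=(H[...,1]>150)&((H[...,0]<6)|(H[...,0]>174))&(abs(z-119)<5)
q=W[red];print('red',len(q),np.median(q,0),cv2.minEnclosingCircle(q[:,:2].astype(np.float32)))
m=(abs(z-40)<3)&(H[...,0]>8)&(H[...,0]<25)&(H[...,1]>70)&(abs(W[...,0]-500)<60)&(abs(W[...,1]-272)<60);q=W[m];print(cv2.minAreaRect(q[:,:2].astype(np.float32)))
delta([501.3,272.3,65])
E
```

```text
finger_force: 0.0
finger_force: 0.0
finger_force: 0.0
red 858 [502.78508679 274.09921684 119.77339278] ((502.66229248046875, 274.07110595703125), 15.084859848022461)
((502.28118896484375, 274.13372802734375), (84.93431854248047, 83.90314483642578), 29.63979148864746)
delta [  0.9  -0.  171.8] rot [0. 0. 0.] at [500.7 272.1 236.8] t 9.1
```

```bash
python3 nudge.py '[[1,-0.6,30,0,0,0],[2,-0.6,70,0,0,0],[2,-0.6,110,0,0,0],[2,-0.6,145,0,0,0],[2,-0.6,165,0,0,0]]' | tail -6
python3 nudge.py '[[0,0,5,0,0,0],[0,0,9,0,0,0],[0,0,9,0,0,0],[0,0,9,0,0,0],[0,0,9,0,0,0]]' 20 40 | tail -6
python3 nudge.py '[[0,0,0,0,0,0],[0,0,0,0,0,0],[0,0,0,0,0,0],[0,0,0,0,0,0],[0,0,0,0,0,0]]' | tail -6
python3 nudge.py '[[0,0,0,0,0,0],[0,0,0,0,0,0],[0,0,0,0,0,0],[0,0,0,0,0,0],[0,0,0,0,0,0]]' 15 60 | tail -6
```

```text
clock: 9.6
eef_pos: [502.0, 271.4, 70.0]
eef_rot: [3.141, 0.003, 0.307]
wrist_force: [0.2, 0.3, 0.1]
finger_gap: 93.6
finger_force: 0.0
clock: 10.1
eef_pos: [503.1, 273.4, 64.9]
eef_rot: [-3.141, -0.002, 0.309]
wrist_force: [-0.0, -0.1, 0.4]
finger_gap: 57.1
finger_force: 0.0
clock: 10.6
eef_pos: [502.8, 273.4, 64.0]
eef_rot: [-3.142, -0.0, 0.309]
wrist_force: [0.6, 0.1, 0.8]
finger_gap: 30.0
finger_force: 40.0
clock: 11.1
eef_pos: [502.7, 273.4, 64.0]
eef_rot: [-3.142, -0.0, 0.309]
wrist_force: [-1.0, 1.3, 3.0]
finger_gap: 29.3
finger_force: 60.0
```

```bash
python3 nudge.py '[[0,0,-10,0,0,0],[0,0,-35,0,0,0],[0,0,-70,0,0,0],[0,0,-110,0,0,0],[0,0,-140,0,0,0]]' | tail -1
python3 nudge.py '[[0,0,-20,0,0,0],[0,0,-30,0,0,0],[0,0,-30,0,0,0],[0,0,-30,0,0,0],[0,0,-30,0,0,0]]' | tail -6
python3 - <<'E'
from h import *
b=-0.1358
R=Rn.from_euler('z',b)*Rn.from_euler('y',-np.pi/6)*Rn.from_euler('x',np.pi)
n=-R.as_matrix()[:,2]
foot=np.array([522,-28,0])+Rn.from_euler('z',b).apply([27,0,88])
print('foot',foot,'n',n)
for k in (80,): delta(foot+n*(k+58),R.as_matrix())
for c in('scene','wrist','top'):
    s=manip.read_state();p,d=manip.camera(c);cv2.imwrite(f'pics/{c}4.png',p[:,:,::-1])
    T=toolT(s);W=cloud(c,d,s);Q=(W-T[:3,3])@T[:3,:3];H=hsv(p)
    near=(abs(Q[...,0])<40)&(abs(Q[...,1])<25)
    red=near&(H[...,1]>150)&((H[...,0]<6)|(H[...,0]>174))&(Q[...,2]<-40)&(Q[...,2]>-70)
    q=Q[red];print(c,'red',len(q),np.median(q,0).round(1) if len(q) else '', q.min(0).round(1) if len(q) else '',q.max(0).round(1) if len(q) else '')
    br=near&(Q[...,2]>10)&(Q[...,2]<75)
    q=Q[br]
    if len(q)>10:
        for lo in range(10,75,10):
            t=q[(q[:,2]>=lo)&(q[:,2]<lo+10)]
            if len(t)>5: print(lo,len(t),np.percentile(t,[2,98],axis=0).round(1).tolist(),end=' ')
        print('zmax',np.percentile(q[:,2],99))
E
```

```text
finger_force: 60.0
clock: 12.1
eef_pos: [502.3, 273.1, 232.5]
eef_rot: [3.141, 0.002, 0.309]
wrist_force: [-0.1, 0.4, -3.2]
finger_gap: 29.6
finger_force: 60.0
foot [548.75142023 -31.6553407   88.        ] n [-0.49539667  0.06769149  0.8660254 ]
delta [-110.6  274.8   25.3] rot [-0.116  0.517  0.435] at [502.3 273.1 232.5] t 12.1
scene red 295 [  8.9   0.3 -56. ] [-15.3 -15.3 -64.8] [ 15.8  16.1 -42.9]
10 121 [[0.5, -13.3, 10.2], [16.2, 15.3, 19.5]] 20 114 [[1.4, -14.1, 20.3], [16.6, 15.2, 29.8]] 30 108 [[1.1, -14.2, 30.4], [16.3, 15.7, 39.8]] 40 103 [[2.8, -13.8, 40.3], [16.9, 15.4, 49.6]] 50 72 [[2.1, -14.4, 50.3], [16.0, 15.5, 57.7]] zmax 57.13921281855909
wrist red 3766 [  4.   -0.8 -55.6] [ -8.7 -15.4 -58.7] [ 15.5  14.4 -47. ]
10 421 [[-0.5, -15.5, 10.3], [15.0, 14.2, 19.7]] 20 224 [[5.6, -14.8, 20.2], [15.3, 13.2, 29.9]] 30 184 [[5.9, -14.6, 30.2], [15.3, 13.3, 39.9]] 40 157 [[6.1, -14.3, 40.1], [15.3, 13.4, 49.9]] 50 121 [[5.7, -14.8, 50.2], [15.5, 13.3, 58.5]] zmax 57.62661765938607
top red 0   
10 55 [[-18.2, -7.9, 11.2], [-8.4, 14.9, 19.9]] 20 32 [[-19.0, -6.4, 20.3], [-6.3, 15.0, 29.8]] 30 40 [[-18.7, -4.5, 30.6], [-4.1, 15.5, 39.3]] 40 39 [[-18.6, -5.1, 40.3], [-4.0, 15.8, 49.3]] 50 33 [[-18.8, -3.8, 50.4], [-3.1, 15.4, 59.1]] zmax 58.76541146925111
```

```bash
python3 nudge.py '[[-11,27,2,-0.012,0.052,0.043],[-27,69,6,-0.029,0.13,0.11],[-44,110,10,-0.046,0.207,0.174],[-60,151,14,-0.064,0.285,0.24],[-77,192,17,-0.08,0.36,0.305]]' | tail -6
cat > goal.py <<'E'
from h import *
import sys
b=-0.1358
R=(Rn.from_euler('z',b)*Rn.from_euler('y',-np.pi/6)*Rn.from_euler('x',np.pi)).as_matrix()
n=-R[:,2]
foot=np.array([522,-28,0])+Rn.from_euler('z',b).apply([27,0,88])
if __name__=='__main__': delta(foot+n*(float(sys.argv[1])+58),R)
E
python3 goal.py 80
```

```text
clock: 12.75
eef_pos: [487.0, 65.5, 216.6]
eef_rot: [3.117, -0.369, 0.003]
wrist_force: [1.4, -0.8, -4.0]
finger_gap: 29.5
finger_force: 60.0
delta [-9.7 87.6  8.2] rot [-0.035  0.152  0.127] at [487.   65.5 216.6] t 12.75
```

```bash
python3 nudge.py '[[-4,35,3,-0.014,0.06,0.05],[-7,65,6,-0.025,0.11,0.09],[-9,82,8,-0.035,0.152,0.127],[-9,82,8,-0.035,0.152,0.127],[-9,82,8,-0.035,0.152,0.127]]' | tail -6
python3 nudge.py '[[0,0,0,0,0,0],[0,0,0,0,0,0]]' | tail -1
python3 goal.py 80
python3 - <<'E'
from goal import *
for c in('scene','wrist','top'):
    s=manip.read_state();p,d=manip.camera(c);cv2.imwrite(f'pics/{c}5.png',p[:,:,::-1]); np.savez(f'pics/{c}5.npz',p=p,d=d)
    W=cloud(c,d,s);H=hsv(p)
    N=np.linalg.norm(np.cross(W-foot,n),axis=-1);A=(W-foot)@n
    C=(W-foot)@np.c_[-R[:,0],R[:,1],n]  # nipple-ish frame
    sat=H[...,1]>130
    red=(N<25)&(A>2)&(A<20)&sat&((H[...,0]<7)|(H[...,0]>173))
    br=(N<14)&(A>14)&(A<36)&sat&(H[...,0]>8)&(H[...,0]<35)
    for nm,m in(('red',red),('brass',br)):
        q=C[m]
        if len(q)>4: print(c,nm,len(q),np.percentile(q,[2,50,98],axis=0).round(1).tolist())
E
```

```text
clock: 13.25
eef_pos: [481.7, -15.2, 208.2]
eef_rot: [3.141, -0.519, -0.133]
wrist_force: [0.7, -0.7, -3.3]
finger_gap: 29.9
finger_force: 60.0
finger_force: 60.0
delta [-1.   8.   0.3] rot [-0.002  0.004  0.003] at [482.1 -14.5 208.3] t 13.45
scene red 34 [[-18.8, -16.2, 9.5], [-7.4, -1.8, 12.3], [10.1, 14.1, 13.5]]
scene brass 39 [[-8.9, -7.4, 14.4], [-4.4, -3.9, 24.5], [1.4, 0.9, 30.5]]
wrist red 535 [[-15.3, -15.5, 10.6], [-6.1, 1.4, 12.2], [10.7, 14.3, 13.5]]
wrist brass 40 [[-7.9, -7.5, 18.6], [-4.8, 1.1, 25.9], [4.8, 5.5, 29.3]]
top red 194 [[-13.4, -14.4, 9.9], [-2.6, 0.5, 12.5], [16.6, 15.2, 16.1]]
top brass 79 [[-4.9, -6.2, 20.6], [0.2, 0.9, 29.7], [7.8, 7.1, 33.0]]
```

```bash
python3 nudge.py '[[-0.5,4,8,0,0.002,0.001],[-1,8,18,-0.002,0.004,0.003],[-1,8,28,-0.002,0.004,0.003],[-1,8,35,-0.002,0.004,0.003],[-1,8,35,-0.002,0.004,0.003]]' | tail -1
python3 nudge.py '[[0,0,0,0,0,0],[0,0,0,0,0,0]]' | tail -3
python3 goal.py 45
python3 - <<'E'
from goal import *
ims=[]
for c in('scene','wrist','top'):
    s=manip.read_state();p,d=manip.camera(c)
    T=toolT(s);W=cloud(c,d,s);H=hsv(p);D=R.T@np.eye(3)
    Q=(W-foot)@np.c_[-R[:,0],R[:,1],n]
    near=(abs(Q[...,0])<25)&(abs(Q[...,1])<25)
    for nm,lo,hi in(('cp',47,80),('red',9,14.5)):
        m=near&(Q[...,2]>lo)&(Q[...,2]<hi)
        if nm=='red': m&=(H[...,1]>130)&((H[...,0]<7)|(H[...,0]>173))
        q=Q[m]
        if len(q)>4: print(c,nm,len(q),np.percentile(q,[1,99],axis=0).round(1).tolist())
    i=manip.camera_info(c);pc=np.linalg.inv(camT(c,s))@np.r_[foot+30*n,1];uv=i['K']@pc[:3];u,v=(uv[:2]/uv[2]).astype(int)
    u=np.clip(u,65,574);v=np.clip(v,65,414);ims.append(cv2.resize(p[v-65:v+65,u-65:u+65,::-1],(266,266),interpolation=2))
cv2.imwrite('pics/c6.png',np.hstack(ims))
E
```

```text
finger_force: 60.0
wrist_force: [0.2, 0.2, -3.5]
finger_gap: 29.8
finger_force: 60.0
delta [ 0.1 -0.7  0.5] rot [ 0.001 -0.001 -0.001] at [497.3 -25.3 177.6] t 14.3
scene cp 241 [[-15.2, -16.4, 47.5], [8.0, 11.9, 79.7]]
scene red 33 [[-18.1, -15.4, 9.3], [10.0, 15.2, 13.3]]
wrist cp 530 [[-12.8, -14.4, 47.4], [-3.1, 14.0, 79.6]]
wrist red 523 [[-16.0, -15.7, 10.4], [3.1, 15.0, 13.7]]
top cp 172 [[-10.4, -14.3, 47.3], [4.7, 16.5, 79.6]]
top red 134 [[-13.8, -14.6, 9.2], [8.0, 16.3, 14.4]]
```

View pics/c6.png

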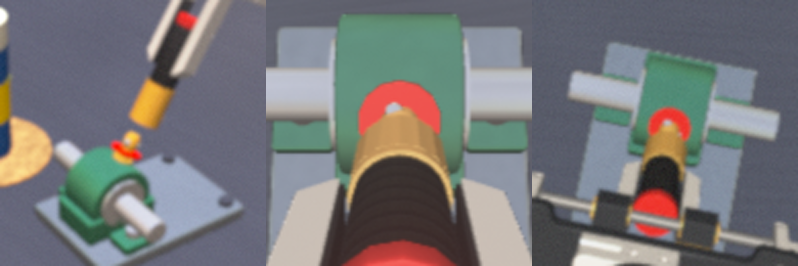

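```bash
cat > tilt.py <<'E'
from goal import *
for c in('wrist','scene'):
    s=manip.read_state();p,d=manip.camera(c)
    T=toolT(s);W=cloud(c,d,s);Q=(W-T[:3,3])@T[:3,:3]
    m=(abs(Q[...,0])<30)&(abs(Q[...,1])<8)&(Q[...,2]>-66)&(Q[...,2]<62)
    q=Q[m]
    for a in range(-66,62,8):
        t=q[(q[:,2]>=a)&(q[:,2]<a+8)]
        if len(t)>5: print(c,a+4,len(t),'x',np.percentile(t[:,0],[50,90,97]).round(1))
E
python3 tilt.py
```

```text
wrist -54 2222 x [ 4.1 13.1 14. ]
wrist -46 176 x [12.9 14.1 14.4]
wrist -38 260 x [12.2 12.8 13. ]
wrist -30 224 x [12.  12.7 12.9]
wrist -22 200 x [11.7 12.4 12.7]
wrist -14 170 x [11.6 12.3 12.4]
wrist -6 148 x [11.4 12.1 12.3]
wrist 2 125 x [11.2 11.8 12. ]
wrist 10 102 x [11.1 11.8 12. ]
wrist 18 175 x [11.5 12.7 13. ]
wrist 26 96 x [12.2 12.8 12.9]
wrist 34 81 x [12.1 12.8 12.9]
wrist 42 70 x [11.9 12.6 12.8]
wrist 50 70 x [11.7 12.3 12.6]
wrist 58 34 x [11.6 12.2 12.4]
scene -54 24 x [14.1 16.5 17.5]
scene -46 22 x [14.7 15.5 15.7]
scene -38 25 x [13.1 14.7 15.8]
scene -30 23 x [12.6 15.  15.6]
scene -22 27 x [12.9 14.5 15.1]
scene -14 25 x [12.5 14.6 15.6]
scene -6 21 x [12.9 13.8 14.4]
scene 2 25 x [11.9 13.8 14.1]
scene 10 23 x [12.7 13.6 14. ]
scene 18 23 x [12.7 15.4 16.8]
scene 26 25 x [13.2 14.9 15.1]
scene 34 21 x [13.4 14.5 15. ]
scene 42 21 x [12.7 14.3 15.1]
scene 50 25 x [12.5 13.7 14.6]
scene 58 14 x [12.4 13.8 14.1]
```

```bash
python3 nudge.py '[[1.4,0,2,0,0.02,0],[1.4,0,5,0,0.02,0],[1.4,0,9,0,0.02,0],[1.4,0,11,0,0.02,0],[1.4,0,12,0,0.02,0]]' | tail -1
python3 nudge.py '[[0,0,0,0,0,0],[0,0,0,0,0,0]]' | tail -4
python3 tilt.py | grep -v scene; python3 goal.py 33
python3 - <<'E'
from goal import *
s=manip.read_state();p,d=manip.camera('wrist');W=cloud('wrist',d,s);H=hsv(p);Q=(W-foot)@np.c_[-R[:,0],R[:,1],n]
m=(np.hypot(Q[...,0],Q[...,1])<22)&(Q[...,2]>9)&(Q[...,2]<14.5)&(H[...,1]>130)&((H[...,0]<7)|(H[...,0]>173));q=Q[m]
print('red',len(q),np.percentile(q,[1,99],axis=0).round(1).tolist());cen=[]
t=q[abs(q[:,1])<8];print('min c1',np.percentile(t[:,0],[1,3]))
E
```

```text
finger_force: 60.0
eef_rot: [3.141, -0.544, -0.137]
wrist_force: [-0.1, -0.3, -3.3]
finger_gap: 29.7
finger_force: 60.0
wrist -54 2208 x [ 4.2 13.  14. ]
wrist -46 181 x [12.9 14.1 14.5]
wrist -38 253 x [12.2 12.8 13. ]
wrist -30 222 x [11.9 12.7 12.9]
wrist -22 199 x [11.8 12.5 12.7]
wrist -14 180 x [11.6 12.2 12.5]
wrist -6 139 x [11.4 12.  12.1]
wrist 2 126 x [11.1 11.8 12. ]
wrist 10 107 x [10.9 11.7 11.8]
wrist 18 169 x [11.5 12.7 13. ]
wrist 26 93 x [12.1 12.8 12.9]
wrist 34 82 x [12.  12.7 12.7]
wrist 42 72 x [11.8 12.6 12.7]
wrist 50 68 x [11.6 12.3 12.4]
wrist 58 34 x [11.6 12.2 12.3]
delta [-1.1 -0.7  0.4] rot [ 0.001 -0.021 -0.001] at [504.3 -26.3 167.7] t 15.35
red 367 [[-16.1, -15.8, 10.2], [-0.9, 15.1, 13.5]]
min c1 [-16.29582779 -16.01056481]
```

```bash
python3 nudge.py '[[0,0,2,0,0,0],[0,0,4,0,0,0],[0,0,6,0,0,0],[0,0,8,0,0,0],[0,0,9,0,0,0]]' | tail -5; python3 goal.py 24
python3 nudge.py '[[0,0,1,0,0,0],[0,0,2,0,0,0],[0,0,3,0,0,0],[0,0,4,0,0,0],[0,0,4,0,0,0]]' | tail -5; python3 goal.py 20
```

```text
eef_pos: [509.0, -27.0, 159.6]
eef_rot: [3.141, -0.544, -0.137]
wrist_force: [-0.3, 0.6, -3.4]
finger_gap: 29.6
finger_force: 60.0
delta [-1.1 -0.8  0. ] rot [ 0.001 -0.02  -0.001] at [509.  -27.  159.6] t 15.9
eef_pos: [511.0, -27.3, 156.4]
eef_rot: [3.141, -0.544, -0.137]
wrist_force: [0.4, 0.9, -2.4]
finger_gap: 29.5
finger_force: 60.0
delta [-1.3 -0.8  0.2] rot [ 0.001 -0.021 -0.001] at [511.  -27.3 156.4] t 16.4
```

```bash
python3 nudge.py '[[0,0,2,0,0,0],[0,0,3,0,0,0],[0,0,5,0,0,0],[0,0,7,0,0,0],[0,0,8,0,0,0]]' | tail -5; python3 goal.py 12
python3 nudge.py '[[0,0,1,0,0,0],[0,0,2,0,0,0],[0,0,3,0,0,0],[0,0,3,0,0,0],[0,0,3,0,0,0]]' | tail -5; python3 goal.py 9
```

```text
eef_pos: [515.0, -27.8, 149.2]
eef_rot: [3.141, -0.544, -0.137]
wrist_force: [-2.0, 0.4, -0.6]
finger_gap: 29.7
finger_force: 60.0
delta [-1.2 -0.8 -0. ] rot [ 0.001 -0.02  -0.001] at [515.  -27.8 149.2] t 16.9
eef_pos: [516.7, -28.0, 147.2]
eef_rot: [3.141, -0.545, -0.137]
wrist_force: [-3.7, 0.9, 0.1]
finger_gap: 29.4
finger_force: 60.0
delta [-1.6 -0.8  0.3] rot [ 0.001 -0.021 -0.001] at [516.7 -28.  147.2] t 17.4
```

```bash
python3 nudge.py '[[0,0,1,0,0,0],[0,0,2,0,0,0],[0,0,3,0,0,0],[0,0,3,0,0,0],[0,0,3,0,0,0]]' | tail -5; python3 goal.py 6; python3 nudge.py '[[0,0,0,0,0,0],[0,0,0,0,0,0],[0,0,0,0,0,0]]' | tail -4
python3 - <<'E'
from goal import *
f=[]
for i in range(4): 
    f.append(manip.read_state()['wrist_force']); p,d=manip.camera('wrist')
f=np.mean(f,0);print(f,(f+[0,0,3.3])@n)
s=manip.read_state();W=cloud('wrist',d,s);H=hsv(p);Q=(W-foot)@np.c_[-R[:,0],R[:,1],n]
m=(np.hypot(Q[...,0],Q[...,1])<22)&(Q[...,2]>-2)&(Q[...,2]<14.5)&(H[...,1]>130)&((H[...,0]<7)|(H[...,0]>173));q=Q[m]
if len(q): print('red',len(q),np.percentile(q,[1,50,99],axis=0).round(1).tolist())
E
python3 tilt.py | grep wrist
```

```text
eef_pos: [518.2, -28.3, 144.6]
eef_rot: [3.141, -0.545, -0.137]
wrist_force: [-5.3, 0.7, 4.7]
finger_gap: 29.6
finger_force: 60.0
delta [-1.7 -0.8  0.3] rot [ 0.001 -0.021 -0.001] at [518.2 -28.3 144.6] t 17.9
eef_rot: [3.141, -0.545, -0.137]
wrist_force: [-4.6, 0.3, 4.0]
finger_gap: 29.5
finger_force: 60.0
[-5.0503172   0.68126637  4.20599149] 9.048405576034076
red 148 [[-16.4, -16.1, 3.4], [-13.2, -1.7, 5.9], [-1.7, 14.5, 8.3]]
wrist -54 2206 x [ 4.1 13.  14. ]
wrist -46 175 x [13.  14.1 14.4]
wrist -38 255 x [12.1 12.8 13.1]
wrist -30 219 x [11.8 12.6 12.8]
wrist -22 205 x [11.7 12.4 12.6]
wrist -14 168 x [11.4 12.1 12.3]
wrist -6 145 x [11.3 11.9 12.1]
wrist 2 128 x [11.  11.6 11.9]
wrist 10 98 x [10.8 11.4 11.7]
wrist 18 168 x [11.2 12.5 12.7]
wrist 26 97 x [11.9 12.5 12.7]
wrist 34 82 x [11.7 12.3 12.7]
wrist 42 69 x [11.5 12.2 12.4]
wrist 50 68 x [11.2 11.9 12.1]
wrist 58 110 x [11.8 13.2 13.4]
```

Run:
```python
from h import *
p,d=manip.camera('top');W=cloud('top',d);H=hsv(p);z=W[...,2]
m=(z>172)&(z<188)&(H[...,1]<60)&(abs(W[...,1]+238)<50)&(abs(W[...,0]-565)<50);q=W[m]
print(len(q),cv2.minEnclosingCircle(q[:,:2].astype(np.float32)))
if len(q)>500: print(manip.sign_off())
```

```text
1011 ((563.1298828125, -236.72894287109375), 26.403902053833008)
the job is handed in; nothing more can be done
None
```

The job is handed in, but no verdict came back. The can stands on the cork mat within a few mm of its centre. The coupler is snapped on the nipple and still gripped at 60 N, with the collar about 6 mm down and about 9 N of push. The hammer, wrench and dolly block were not touched.

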